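Take the orange dial meter off its keyhole studs

TASK

The orange dial meter hangs by its keyhole slots on the studs of the low grey panel. Slide it up until the stud heads are in the wide ends of the slots, take it off forwards, and stand it upright in the middle of the dark rubber mat. Leave the blue meter hanging as it is.

Things in the scene. Friction and masses are not known exactly. Their poses are not given: they have to be found in the camera images.
- orange_meter: Loose 0.2 kg meter, orange housing 56 (x -30 to 26) x 44 (y) x 80 mm (z), white dial on its -x side, away from the panel. Origin: centre of the housing's underside, z up. Grip its two flat sides (across y) near the top. Behind it a 4 mm plate (x 26 to 30, y -56 to 56, z 0 to 68) forms an ear with a keyhole on either side. It stands by itself on its flat underside.
- blue_meter: The same meter with a blue housing, hanging beside the orange one (either may be left or right). Both have keyholes at y = -38 and 38: a slot 9 mm wide, closed at its top end z = 52, opening downward into a wide end 24 mm wide, z 14 to 40, closed below. The stud necks rest in the top ends; raised 22 mm (16 to 28 will do), the meter comes off towards -x.
- panel: Fixed grey panel 250 mm wide (y), top at z = 124, on a foot plate. Origin: on the worktop, mid-width, in its front face; -x points out of the face, to the robot. Studs at z = 99, y = -100, -24, 24, 100: neck 6 mm thick, 6 long, head 14 wide, front 10 mm off the face. Meters hang parallel to it, underside at z = 50, origin 31 mm before the face, 2 mm play, leaning 2 degrees or so.
- mat: Fixed dark rubber mat flat on the worktop, 130 (x) x 170 (y) x 4 mm thick. Origin: middle of its underside; its top is 4 mm above the origin.

How it is judged:
By the outcome, as a careful person would: the job done as asked, in the order asked, and still so for the second after the job is handed in, with the robot touching nothing.
It also fails if it takes over 48 s, if anything falls off the work surface, if the arm or the gripper's body presses on something with over 40 N, if the wrist force passes 120 N, or if a joint passes its speed limit or range.

ROBOT

A 6-joint arm with a two-finger parallel gripper is mounted at the origin on a cart in front of the work surface, level with it; the furniture and walls round the work are solid. World frame = base frame: x ahead of the robot, y to its left, z up, the work surface at z = 0. Lengths are in m, angles in degrees, forces in N, time in s.
With the tool pointing down it reaches from about 0.25 to 0.725 m from the base axis. Payload 9.7 kg.
Tool frame: the origin (TCP) lies midway between the tips of the shut fingers; the grasp point (between the pads) lies 19 mm behind it; z points along the fingers, x is the direction in which the jaws open and shut, and the axes are right-handed (so a half turn about z gives the same grasp; the last joint's range is limited). The gripper opens to 85 mm and grips with 20 to 120 N. Pads are 22 mm wide; open, the fingers measure 114 mm over their backs; the gripper's body (76 mm by 85 mm) begins 54 mm behind the grasp point. The pads swing forward as they close: fully open they stand 13 mm farther back than shut.
Start: joints at [73.912, 4.979, 10.078, 95.1, 0, 90], TCP at [0.152, 0.528, 0.231] pointing down, gripper open.
Joint ranges: [-179.16, 179.16], [-48.56, 103.87], [-65.8, 70.77], [-126.05, 130.52], [-82.76, 87.17], [-180, 180]. Speed limits (degrees/s): [127.2, 127.2, 147.25, 180, 180, 180].

INTERFACE

Orientations are given as [roll, pitch, yaw] about the fixed x, y, z axes, in that order (R = Rz(yaw) Ry(pitch) Rx(roll)).
In Python, from workcell import bot, optics gives the robot as it stands.
- The arm moves only by the shell command python3 -m creep 'ROWS' [FORCE]. ROWS is JSON, a list of rows, each a list of 7 numbers: the shift along the tool's x, y, z in m, then the turn, a rotation vector about the tool's x, y, z in rad, then the opening, from 0 (shut) to 1 (fully open). A call has 1 to 8 rows; each row is the pose to reach, as a shift and turn from the pose commanded when the call began, along the tool's axes at that moment; what a row does not reach only later rows make up. A row lasts 1/10 s, in which the tool goes at most 50 mm and 8.59 degrees, less where a joint would pass 70% of its speed; a pose out of reach is approached as far as the arm can. A call with a gripper value outside its range is refused whole. The fingers move at their own pace and stop on an object; FORCE is the grip in N (left out, the last holds). Time passes only in rows, so rows that repeat a pose let the fingers close. It gives the time, the measured TCP pose, the force and the opening at its end, in the units of the state.
- bot.get_obs(): the state, without advancing time (a new reading comes with each control period).
- optics.camera(name): name is "side" or "top"; returns the picture (420x560x3 uint8, red, green, blue); there is no depth.
- optics.camera_params(name): a dict with "camera_matrix" (3x3 intrinsics, pixels), "R" (3x3) and "t" (3): a world point X has camera coordinates R X + t. Camera axes: x right, y down, z forward; pixel columns grow to the right and rows downward; lengths in m; the calibration is good to about 2 mm. A picture is of the moment at which its call begins. camera_params takes no time and is no camera call.
- bot.job_done(): hands the job in, once; it reports no verdict.
The state is a dict: "time": time; "q": joint angles; "qd": joint speeds; "joint_efforts": joint torques, N m; "ee_pos": TCP position; "tcp_rot": TCP orientation; "wrist_force": force on the tool from outside, world axes, zero at the start; "torque": the same for the moment, N m; "opening": finger opening in m.
Only numpy, scipy, OpenCV 4.12 (cv2) and the standard library are available. Lean on these libraries where they do the work, as an engineer would, in place of code of your own. Each camera call takes 0.05 s, during which the arm holds its last target.

## Working session

There is one attempt and no reset: what is moved stays moved. The work goes in short steps, Python scripts to look and compute and a shell command to move; the robot and the scene stay as the last step left them, time stands still between calls to the robot, and variables do not carry over. Pictures are saved under pics/ and viewed, and the job is handed in when it is done.

```bash
ls; mkdir -p pics
python3 - <<'E'
from workcell import bot, optics
import cv2
for n in("side","top"):
    im=optics.camera(n); cv2.imwrite(f"pics/{n}0.png",im[:,:,::-1]); p=optics.camera_params(n)
    print(n,p, -p["R"].T@p["t"])
print(bot.get_obs())
E
```

```text
pics
side {'camera_matrix': array([[474.0569463 ,   0.        , 291.63410009],
       [  0.        , 474.0569463 , 213.5187774 ],
       [  0.        ,   0.        ,   1.        ]]), 'R': array([[-0.99806234, -0.06086072, -0.01294349],
       [-0.01659089,  0.46079281, -0.88735265],
       [ 0.05996919, -0.88541852, -0.46090968]]), 't': array([0.49194629, 0.13455722, 0.85164703])} [0.4421529  0.72200127 0.51829957]
top {'camera_matrix': array([[390.83104293,   0.        , 280.612201  ],
       [  0.        , 390.83104293, 199.94585999],
       [  0.        ,   0.        ,   1.        ]]), 'R': array([[ 0.01886195, -0.99966004, -0.01800073],
       [-0.98883498, -0.01598991, -0.14815432],
       [ 0.14781612,  0.02059424, -0.98880042]]), 't': array([-0.12141251,  0.50190318,  1.00010369])} [ 0.35075804 -0.13394222  1.06107656]
{'time': 0.1, 'q': array([ 7.39117366e+01,  5.00727748e+00,  1.00392676e+01,  9.50993529e+01,
       -1.54599135e-03,  9.00013299e+01]), 'qd': array([-0.02916502,  0.04349715,  0.09418055,  0.04651274,  0.1634463 ,
       -0.1080182 ]), 'joint_efforts': array([ 1.00356472e-03, -5.21557868e+01,  4.65655804e+01,  1.60823559e-02,
        1.19662855e-04,  1.61470632e-05]), 'ee_pos': array([0.15236584, 0.52826224, 0.23066285]), 'tcp_rot': array([1.79998452e+02, 6.73627246e-02, 7.39104067e+01]), 'wrist_force': array([ 0.04991419, -0.36946232, -0.56819741]), 'torque': array([-0.02622432, -0.01370661,  0.01256965]), 'opening': 0.0852306976228996}
```

View pics/side0.png

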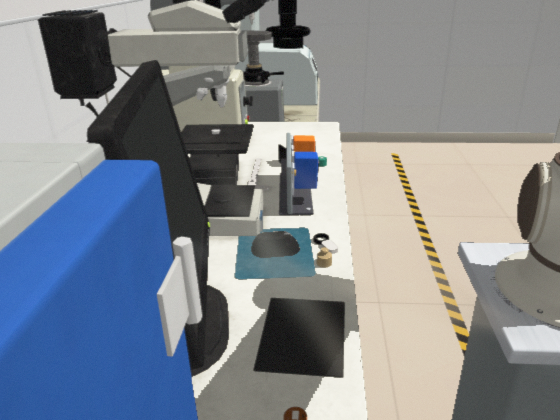

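View pics/top0.png

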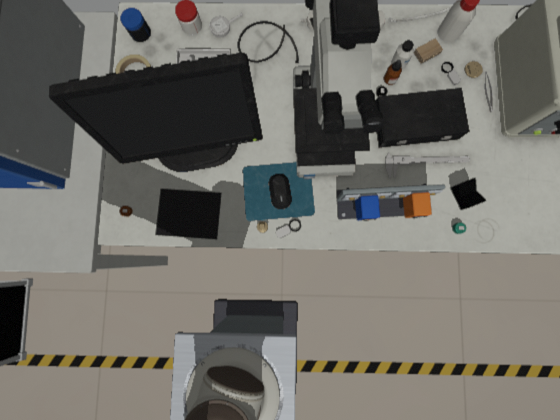

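The top view shows the panel around (390,190) with the blue meter at (368,207) and the orange at (418,204). The dark mat is at (190,214), and the teal mouse pad at (280,190) is a different object. In the side view blue is at (306,170), orange behind it at (304,143), and the mat at (302,335). Next I'll zoom in and measure.

```bash
cat > h.py <<'E'
import numpy as np, cv2
from workcell import bot, optics
def ray(n,uv,z):
    p=optics.camera_params(n);K,R,t=p["camera_matrix"],p["R"],p["t"]
    c=-R.T@t; d=R.T@np.linalg.inv(K)@np.array([uv[0],uv[1],1.]); return c+d*(z-c[2])/d[2]
def proj(n,X):
    p=optics.camera_params(n); c=p["R"]@np.array(X)+p["t"]; v=p["camera_matrix"]@c; return v[:2]/v[2]
def crop(n,im,x0,x1,y0,y1,s,f):
    cv2.imwrite(f,cv2.resize(im[y0:y1,x0:x1,::-1],None,fx=s,fy=s,interpolation=cv2.INTER_NEAREST))
E
python3 - <<'E'
from h import *
t=optics.camera("top"); s=optics.camera("side")
crop("top",t,330,450,170,230,6,"pics/t1.png"); crop("side",s,270,340,120,225,5,"pics/s1.png")
hsv=cv2.cvtColor(t,cv2.COLOR_RGB2HSV)
def big(m):
    c,_=cv2.findContours(m,cv2.RETR_EXTERNAL,cv2.CHAIN_APPROX_NONE); return max(c,key=cv2.contourArea)
m=cv2.inRange(t,(0,0,0),(45,45,45)); m[:, :140]=0; m[:,240:]=0; m[:180]=0
c=big(m); r=cv2.minAreaRect(c); b=cv2.boxPoints(r); P=np.array([ray("top",p,.004) for p in b])
print("mat top",r,P.round(4),P.mean(0), np.linalg.norm(np.diff(P,axis=0),axis=1))
hs=cv2.cvtColor(s,cv2.COLOR_RGB2HSV)
m=cv2.inRange(s,(0,0,0),(45,45,45)); m[:,:245]=0; m[:290]=0;m[:,360:]=0;m[385:]=0
c=big(m); b=cv2.approxPolyDP(c,6,True)[:,0]; P=np.array([ray("side",p,.004) for p in b]);print("mat side",b.tolist(),P.round(4),P.mean(0))
for n,lo,hi in(("or",(5,150,90),(20,255,255)),("bl",(100,150,60),(130,255,255))):
    m=cv2.inRange(hsv,lo,hi); m[:150]=0;m[:,:330]=0;m[240:]=0
    c=big(m); b=cv2.approxPolyDP(c,2,True)[:,0]; print(n,b.tolist()); print(np.array([ray("top",p,.13) for p in b]).round(3).tolist())
E
```

```text
mat top ((188.25379943847656, 213.4467010498047), (61.69994354248047, 46.45307540893555), 4.085616588592529) [[0.4087 0.2251 0.004 ]
 [0.5365 0.2244 0.004 ]
 [0.5269 0.0533 0.004 ]
 [0.3998 0.057  0.004 ]] [0.46796801 0.13997176 0.004     ] [0.12782352 0.17134404 0.12713261]
mat side [[272, 299], [254, 369], [327, 375], [306, 328]] [[0.5237 0.059  0.004 ]
 [0.5338 0.2224 0.004 ]
 [0.4286 0.2287 0.004 ]
 [0.4617 0.1313 0.004 ]] [0.48693742 0.16032315 0.004     ]
or [[413, 193], [413, 214], [406, 216], [429, 214], [429, 194]]
[[0.512, -0.432, 0.13], [0.461, -0.431, 0.13], [0.456, -0.414, 0.13], [0.462, -0.468, 0.13], [0.51, -0.47, 0.13]]
bl [[355, 201], [358, 219], [379, 216], [377, 196], [362, 196]]
[[0.49, -0.293, 0.13], [0.447, -0.3, 0.13], [0.455, -0.35, 0.13], [0.503, -0.346, 0.13], [0.503, -0.31, 0.13]]
```

View pics/t1.png

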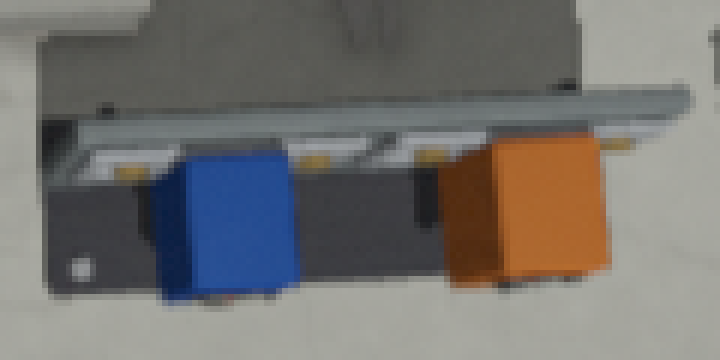

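View pics/s1.png

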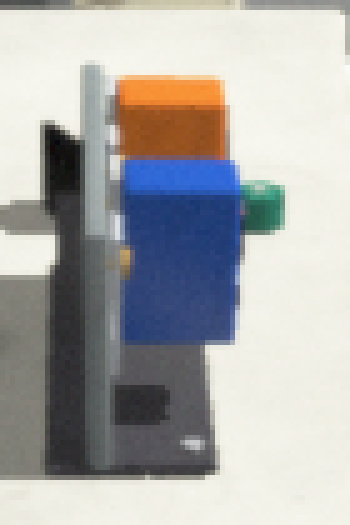

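The crops show the orange top face with corners near (497,140),(600,135),(608,267),(503,275) in the 6x crop. The panel's top rim runs from (75,140) to (685,110), so it has a small yaw. I'll cast these onto their planes.

Run:
```python
from h import *
f=lambda c:(330+c[0]/6-.5,170+c[1]/6-.5)
def yaw(a,b): d=b-a; return np.degrees(np.arctan2(d[1],d[0]))
for nm,cs in (("or",[(497,140),(600,135),(608,267),(503,275)]),("bl",[(186,157),(288,152),(298,284),(192,298)])):
    P=np.array([ray("top",f(c),.130) for c in cs]); print(nm,P.round(4).tolist(),P.mean(0).round(4))
    print([round(float(np.linalg.norm(P[i]-P[(i+1)%4])),4) for i in range(4)], "yaw x-axis", yaw(P[2],P[1]),yaw(P[3],P[0]),"y-axis-90",yaw(P[1],P[0])-90,yaw(P[2],P[3])-90)
P=[ray("top",f(c),.124) for c in((75,140),(685,110),(78,122),(690,90))]
print("rim",np.round(P,4),np.linalg.norm(P[0]-P[1]),yaw(P[1],P[0])-90,yaw(P[3],P[2])-90)
# side: orange top face corners, z=.13
g=lambda c:(270+c[0]/5-.5,120+c[1]/5-.5)
P=[ray("side",g(c),.13) for c in((118,80),(220,78),(225,105),(120,105))]; print("side or",np.round(P,4).tolist(),np.mean(P,0))
P=[ray("side",g(c),.13) for c in((125,160),(233,160),(238,195),(123,193))]; print("side bl",np.round(P,4).tolist(),np.mean(P,0))
```

```text
or [[0.5123, -0.4305, 0.13], [0.515, -0.4715, 0.13], [0.4619, -0.4727, 0.13], [0.458, -0.4312, 0.13]] [ 0.4868 -0.4515  0.13  ]
[0.0411, 0.0531, 0.0417, 0.0543] yaw x-axis 1.2690673573337918 0.7331629832526497 y-axis-90 3.7352926595347213 5.357274670509355
bl [[0.5035, -0.3064, 0.13], [0.5061, -0.3472, 0.13], [0.4531, -0.3502, 0.13], [0.4468, -0.3082, 0.13]] [ 0.4774 -0.328   0.13  ]
[0.0408, 0.0532, 0.0425, 0.0567] yaw x-axis 3.24978414670434 1.7503608781086117 y-axis-90 3.7633791947088184 8.527853790935922
rim [[ 0.5107 -0.2629  0.124 ]
 [ 0.5268 -0.5081  0.124 ]
 [ 0.5181 -0.2642  0.124 ]
 [ 0.5351 -0.5104  0.124 ]] 0.2456880656954349 3.7666819307985833 3.94224764369433
side or [[0.5157, -0.4635, 0.13], [0.4627, -0.4679, 0.13], [0.4593, -0.4247, 0.13], [0.5123, -0.4235, 0.13]] [ 0.48751283 -0.44489927  0.13      ]
side bl [[0.5053, -0.3431, 0.13], [0.4541, -0.3444, 0.13], [0.4511, -0.2981, 0.13], [0.5038, -0.2993, 0.13]] [ 0.47858442 -0.32123998  0.13      ]
```

```bash
cat >> h.py <<'E'
from scipy.spatial.transform import Rotation as Ro
def to(X,yaw):
    o=bot.get_obs(); R=Ro.from_euler("xyz",o["tcp_rot"],degrees=True); T=Ro.from_euler("xyz",[180,0,yaw],degrees=True)
    print("from",o["ee_pos"].round(4),o["tcp_rot"].round(2),"shift",(R.inv().apply(np.array(X)-o["ee_pos"])).round(4),"turn",(R.inv()*T).as_rotvec().round(4))
E
python3 -c "
from h import *
to([.34,.19,.26],10)"
python3 -m creep '[[0,0,-0.03,0,0,0,1],[-0.27,0.275,-0.03,0,0,1.1,1],[-0.27,0.275,-0.03,0,0,1.1,1],[-0.27,0.275,-0.03,0,0,1.1,1],[-0.27,0.275,-0.03,0,0,1.1,1],[-0.27,0.275,-0.03,0,0,1.1,1],[-0.27,0.275,-0.03,0,0,1.1,1],[-0.27,0.275,-0.03,0,0,1.1,1]]'
python3 -c "
from h import *
to([.44,-.14,.26],-55)"
```

```text
from [0.1524 0.5283 0.2309] [1.800e+02 5.000e-02 7.391e+01] shift [-0.2731  0.274  -0.0289] turn [5.0000e-04 7.0000e-04 1.1155e+00]
time: 1.0
ee_pos: [0.3248, 0.2218, 0.2613]
tcp_rot: [-180.0, -0.0, 13.4]
wrist_force: [1.2, 0.8, 0.1]
opening: 0.0852
from [0.3248 0.2218 0.2613] [-1.7999e+02 -3.0000e-02  1.3430e+01] shift [0.028  0.3787 0.0013] turn [-5.0000e-04 -4.0000e-04  1.1943e+00]
```

```bash
python3 -m creep '[[0.03,0.38,0,0,0,1.18,1],[0.03,0.38,0,0,0,1.18,1],[0.03,0.38,0,0,0,1.18,1],[0.03,0.38,0,0,0,1.18,1],[0.03,0.38,0,0,0,1.18,1],[0.03,0.38,0,0,0,1.18,1],[0.03,0.38,0,0,0,1.18,1],[0.03,0.38,0,0,0,1.18,1]]'
python3 -c "
from h import *
to([.4875,-.449,.2],-86.2)
i=optics.camera('side');cv2.imwrite('pics/s2.png',i[:,:,::-1])
i=optics.camera('top');cv2.imwrite('pics/t2.png',i[:,:,::-1])"
```

```text
time: 1.8
ee_pos: [0.4441, -0.1414, 0.2608]
tcp_rot: [180.0, 0.0, -54.3]
wrist_force: [-0.3, 0.3, -0.9]
opening: 0.0851
from [ 0.4441 -0.1414  0.2608] [179.98   0.   -54.33] shift [0.2752 0.1441 0.0608] turn [ 4.000e-04 -0.000e+00  5.563e-01]
```

View pics/t2.png

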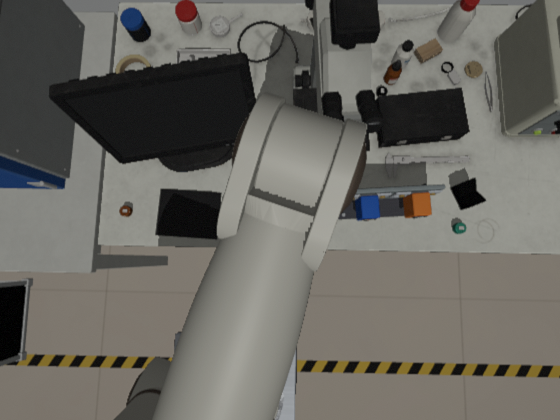

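View pics/s2.png

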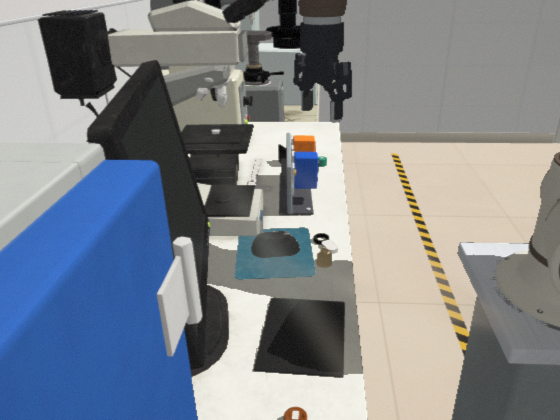

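The gripper is clear of the microscope, at side view (325,90). I'll move above the orange meter.

```bash
python3 -m creep '[[0.276,0.145,0,0,0,0.556,1],[0.276,0.145,0,0,0,0.556,1],[0.276,0.145,0,0,0,0.556,1],[0.276,0.145,0,0,0,0.556,1],[0.276,0.145,0,0,0,0.556,1],[0.276,0.145,0.06,0,0,0.556,1],[0.276,0.145,0.06,0,0,0.556,1],[0.276,0.145,0.06,0,0,0.556,1]]'
python3 -c "
from h import *
to([.489,-.449,.17],-86.2)
i=optics.camera('side');crop('side',i,240,380,60,225,4,'pics/s3.png')
i=optics.camera('top');crop('top',i,250,450,80,230,4,'pics/t3.png')"
```

```text
time: 2.7
ee_pos: [0.4886, -0.448, 0.1954]
tcp_rot: [179.7, 0.3, -85.8]
wrist_force: [-0.2, 0.5, 0.1]
opening: 0.0856
from [ 0.4886 -0.448   0.1954] [179.7    0.3  -85.77] shift [ 0.0012 -0.0005  0.0254] turn [0.0053 0.0052 0.0075]
```

View pics/t3.png

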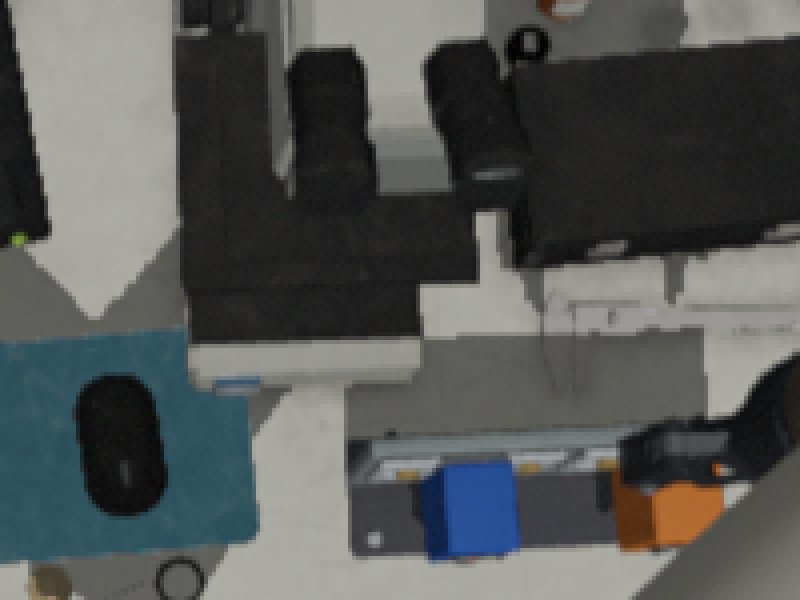

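View pics/s3.png

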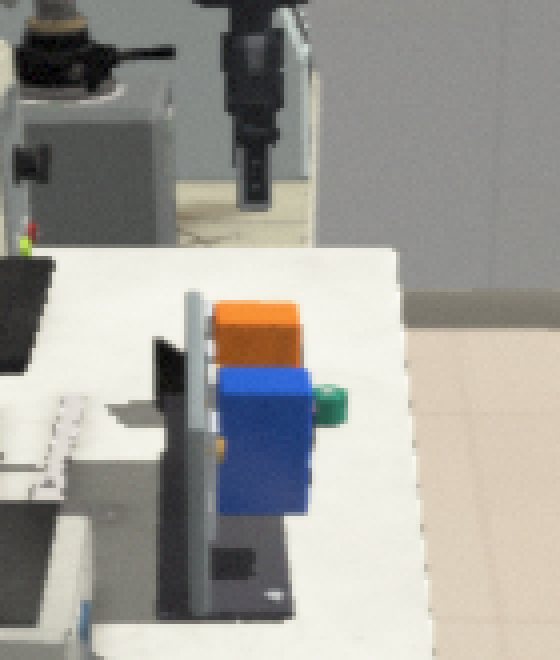

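```bash
python3 -m creep '[[0.001,0,0,0,0,0.007,1],[0.001,0,0.03,0,0,0.007,1],[0.001,0,0.06,0,0,0.007,1],[0.001,0,0.08,0,0,0.007,1],[0.001,0,0.1,0,0,0.007,1],[0.001,0,0.1,0,0,0.007,1],[0.001,0,0.1,0,0,0.007,1]]'
python3 -c "
from h import *
to([.489,-.449,.094],-86.2)
i=optics.camera('side');crop('side',i,240,380,60,225,4,'pics/s4.png')
i=optics.camera('top');crop('top',i,330,450,150,230,6,'pics/t4.png')"
```

```text
time: 3.5
ee_pos: [0.4902, -0.4473, 0.1032]
tcp_rot: [-179.9, -0.1, -86.1]
wrist_force: [-0.2, -0.2, 0.7]
opening: 0.0853
from [ 0.4902 -0.4473  0.1032] [-1.7993e+02 -7.0000e-02 -8.6070e+01] shift [0.0016 0.0013 0.0092] turn [-0.0013 -0.0012  0.0023]
```

View pics/t4.png

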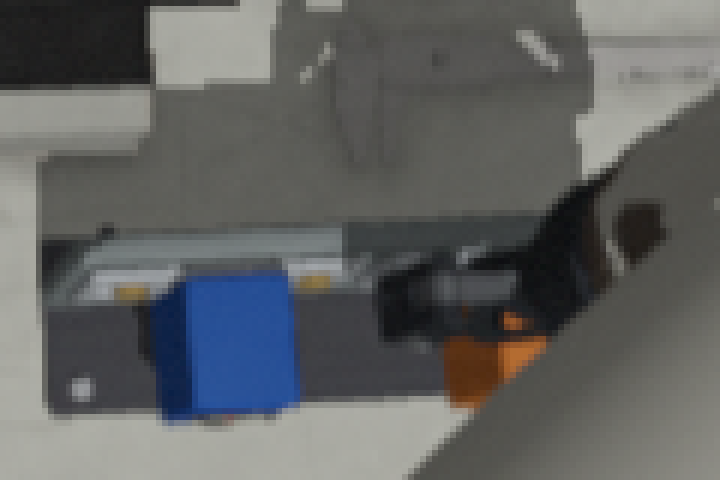

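View pics/s4.png

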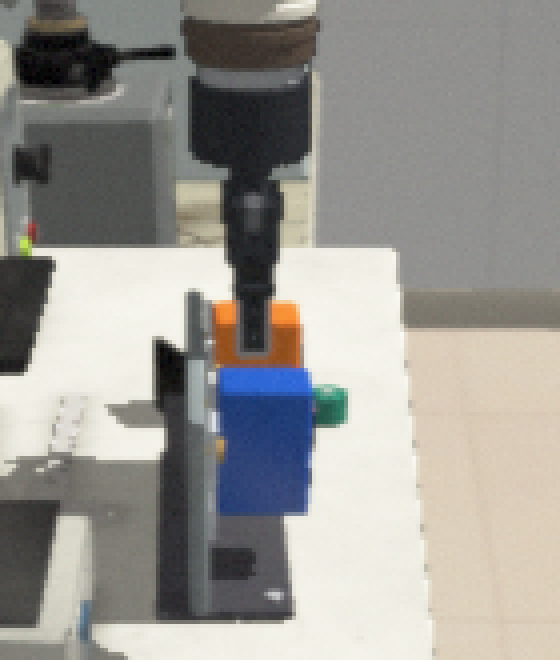

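The finger sits centred on the orange housing's side in the side view (255,330) and is clear of the blue meter. I'll go down 8 mm and close softly.

```bash
python3 -m creep '[[0,0,0.008,0,0,0,1],[0,0,0.008,0,0,0,1],[0.001,0.001,0.008,0,0,0,0.6],[0.001,0.001,0.008,0,0,0,0.45],[0.001,0.001,0.008,0,0,0,0.4],[0.001,0.001,0.008,0,0,0,0.4],[0.001,0.001,0.008,0,0,0,0.4],[0.001,0.001,0.008,0,0,0,0.4]]' 30
python3 -m creep '[[0,0,0,0,0,0,0.3],[0,0,0,0,0,0,0.3]]'
```

```text
time: 4.4
ee_pos: [0.489, -0.4516, 0.0947]
tcp_rot: [-179.9, -0.3, -86.2]
wrist_force: [0.4, -11.6, 1.9]
opening: 0.0433
time: 4.6
ee_pos: [0.489, -0.4516, 0.0947]
tcp_rot: [-179.9, -0.3, -86.2]
wrist_force: [0.1, -10.6, 2.2]
opening: 0.0436
```

The meter pushes the tool to -y with about 11 N, so I'll comply by 3 mm along tool +x and re-check.

```bash
python3 -m creep '[[0.003,0,0,0,0,0,0.3],[0.003,0,0,0,0,0,0.3],[0.003,0,0,0,0,0,0.3]]'
python3 -m creep '[[0,0,-0.003,0,0,0,0.3],[0,0,-0.003,0,0,0,0.3]]' 40
```

```text
time: 4.9
ee_pos: [0.4889, -0.4523, 0.0944]
tcp_rot: [-180.0, -0.1, -86.1]
wrist_force: [-1.8, -0.3, 6.2]
opening: 0.0437
time: 5.1
ee_pos: [0.4889, -0.452, 0.0963]
tcp_rot: [180.0, -0.0, -86.1]
wrist_force: [-0.7, -2.5, 0.3]
opening: 0.0436
```

```bash
python3 -m creep '[[0,0,-0.004,0,0,0,0.3],[0,0,-0.008,0,0,0,0.3],[0,0,-0.012,0,0,0,0.3],[0,0,-0.016,0,0,0,0.3],[0,0,-0.019,0,0,0,0.3],[0,0,-0.019,0,0,0,0.3],[0,0,-0.019,0,0,0,0.3]]'
python3 -c "
from h import *
to([.489,-.449,.094],-86.2)
i=optics.camera('side');crop('side',i,240,380,60,225,4,'pics/s5.png')
i=optics.camera('top');crop('top',i,330,450,150,230,6,'pics/t5.png')"
```

```text
time: 5.8
ee_pos: [0.4889, -0.4518, 0.1154]
tcp_rot: [-180.0, -0.0, -86.1]
wrist_force: [-0.6, 0.3, -1.0]
opening: 0.0434
from [ 0.4889 -0.4518  0.1154] [-180.     -0.    -86.12] shift [-0.0028 -0.0003  0.0214] turn [-0.     -0.0001  0.0015]
```

View pics/s5.png

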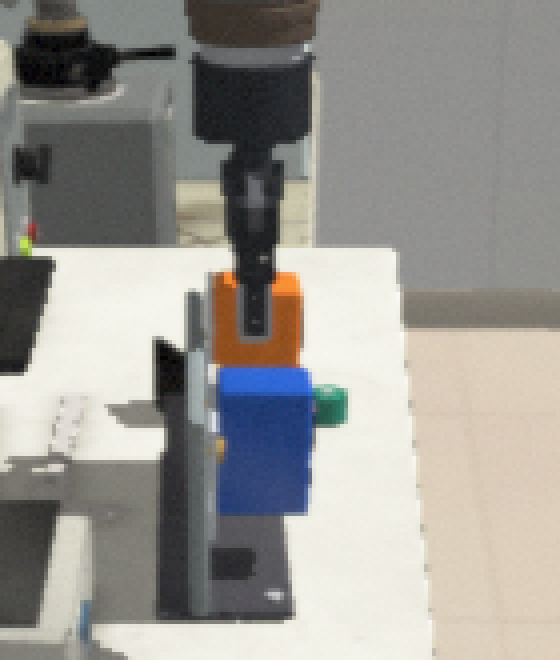

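View pics/t5.png

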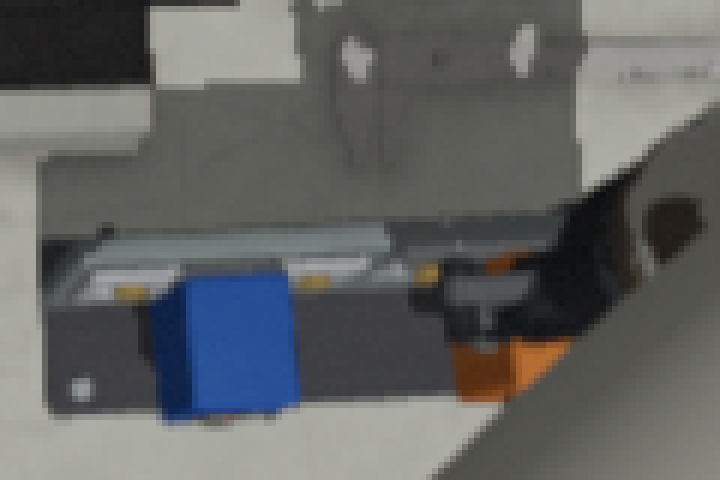

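The orange top rose by about 7 px (22 mm) with little wrist force, and the blue meter has not moved. Pulling off along tool +y.

```bash
python3 -m creep '[[0,0.004,0,0,0,0,0.3],[0,0.009,0,0,0,0,0.3],[0,0.014,0,0,0,0,0.3]]'
python3 -m creep '[[0,0.008,0,0,0,0,0.3],[0,0.018,0,0,0,0,0.3],[0,0.03,0,0,0,0,0.3],[0,0.045,0,0,0,0,0.3],[0,0.06,0,0,0,0,0.3],[0,0.06,0,0,0,0,0.3]]'
python3 -c "
from h import *
i=optics.camera('side');crop('side',i,240,380,60,225,4,'pics/s6.png')
i=optics.camera('top');crop('top',i,330,450,150,230,6,'pics/t6.png')"
```

```text
time: 6.2
ee_pos: [0.4745, -0.4527, 0.1152]
tcp_rot: [180.0, 0.0, -86.1]
wrist_force: [-0.1, -0.6, -2.6]
opening: 0.0437
time: 6.8
ee_pos: [0.4129, -0.4571, 0.1157]
tcp_rot: [180.0, -0.0, -86.2]
wrist_force: [0.2, 0.7, -1.3]
opening: 0.0438
```

View pics/s6.png

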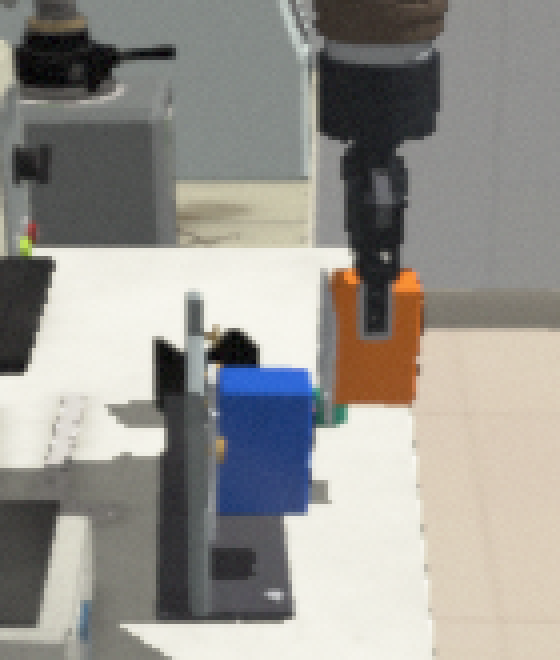

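View pics/t6.png

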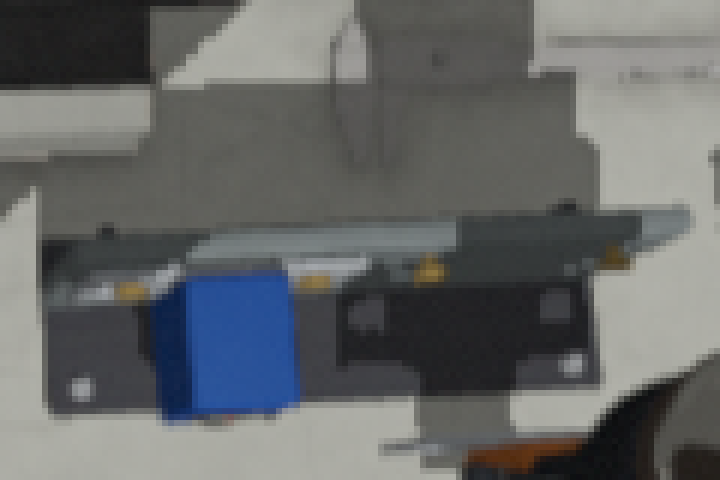

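The meter is off the studs with no wrist force, and blue is still hanging. Before the transfer I'll check the q6 range and the monitor clearance.

```bash
python3 -c "
from h import *
print(bot.get_obs()['q'].round(1))
for z in(.0,.1,.2,.3,.4,.5): print(z,'top L',ray('top',(120,160),z).round(3),'top R',ray('top',(260,135),z).round(3),'side bot',ray('side',(205,300),z).round(3),'side up',ray('side',(157,64),z).round(3),ray('side',(95,135),z).round(3))
print(ray('side',(228,330),0.01), ray('top',(190,170),.01))
to([.40,-.40,.25],-70)
"
```

```text
[-47.8  13.4   6.8  83.4   0.  128.4]
0.0 top L [0.616 0.342 0.   ] top R [ 0.694 -0.05   0.   ] side bot [0.642 0.062 0.   ] side up [ 1.461 -2.24   0.   ] [ 1.243 -0.851  0.   ]
0.1 top L [0.591 0.297 0.1  ] top R [ 0.661 -0.058  0.1  ] side bot [0.604 0.189 0.1  ] side up [ 1.264 -1.668  0.1  ] [ 1.088 -0.548  0.1  ]
0.2 top L [0.566 0.252 0.2  ] top R [ 0.629 -0.066  0.2  ] side bot [0.565 0.317 0.2  ] side up [ 1.068 -1.097  0.2  ] [ 0.934 -0.244  0.2  ]
0.3 top L [0.541 0.207 0.3  ] top R [ 0.597 -0.074  0.3  ] side bot [0.526 0.444 0.3  ] side up [ 0.871 -0.525  0.3  ] [0.779 0.059 0.3  ]
0.4 top L [0.516 0.162 0.4  ] top R [ 0.564 -0.082  0.4  ] side bot [0.488 0.571 0.4  ] side up [0.675 0.046 0.4  ] [0.625 0.363 0.4  ]
0.5 top L [0.491 0.118 0.5  ] top R [ 0.532 -0.09   0.5  ] side bot [0.449 0.699 0.5  ] side up [0.478 0.617 0.5  ] [0.47  0.666 0.5  ]
[0.58466305 0.14853445 0.01      ] [0.58748963 0.1399143  0.01      ]
from [ 0.4146 -0.4571  0.1156] [-1.7997e+02 -2.0000e-02 -8.6170e+01] shift [-0.0579  0.0106 -0.1344] turn [-0.0005 -0.0005 -0.2822]
```

```bash
python3 -c "
from h import *
for z in (.3,.4,.5): print(z,'fork front',ray('top',(300,100),z).round(3),ray('top',(355,115),z).round(3),'rear',ray('top',(225,235),z).round(3),'monTopR',ray('top',(250,57),z).round(3),'monTopL',ray('top',(55,92),z).round(3), ray('side',(157,64),z).round(3), ray('side',(92,130),z).round(3))
print([proj('top',(.444,-.141,z)).round() for z in (.26,.4,.5,.6)])
"
python3 -m creep '[[0,0,-0.03,0,0,0,0.3],[-0.03,0.01,-0.08,0,0,-0.15,0.3],[-0.06,0.01,-0.13,0,0,-0.29,0.3],[-0.06,0.01,-0.13,0,0,-0.35,0.3],[-0.06,0.01,-0.13,0,0,-0.35,0.3]]'
python3 -c "
from h import *
print(bot.get_obs()['q'].round(1))
to([.40,.0,.25],-66)
"
```

```text
0.3 fork front [ 0.672 -0.154  0.3  ] [ 0.641 -0.266  0.3  ] rear [ 0.394 -0.011  0.3  ] monTopR [ 0.765 -0.049  0.3  ] monTopL [0.684 0.355 0.3  ] [ 0.871 -0.525  0.3  ] [0.795 0.035 0.3  ]
0.4 fork front [ 0.63  -0.151  0.4  ] [ 0.603 -0.248  0.4  ] rear [ 0.388 -0.027  0.4  ] monTopR [ 0.711 -0.06   0.4  ] monTopL [0.64  0.291 0.4  ] [0.675 0.046 0.4  ] [0.633 0.35  0.4  ]
0.5 fork front [ 0.588 -0.149  0.5  ] [ 0.565 -0.231  0.5  ] rear [ 0.382 -0.043  0.5  ] monTopR [ 0.656 -0.071  0.5  ] monTopL [0.596 0.226 0.5  ] [0.478 0.617 0.5  ] [0.472 0.664 0.5  ]
[array([292., 213.]), array([293., 203.]), array([294., 194.]), array([295., 180.])]
time: 7.4
ee_pos: [0.4021, -0.3973, 0.2488]
tcp_rot: [-179.9, -0.3, -65.9]
wrist_force: [0.3, -0.3, -1.7]
opening: 0.0433
[-44.7   7.2  14.5  96.9   0.  111.3]
from [ 0.4021 -0.3973  0.2488] [-179.87   -0.3   -65.94] shift [-0.3637 -0.1601 -0.0028] turn [-0.0022 -0.0052  0.0011]
```

Monitor is at x≥0.6 near the mat, so the wrist clears it. Transferring.

```bash
python3 -m creep '[[-0.03,-0.015,0,0,0,0,0.3],[-0.075,-0.033,0,0,0,0,0.3],[-0.12,-0.053,0,0,0,0,0.3],[-0.165,-0.073,0,0,0,0,0.3],[-0.21,-0.093,0,0,0,0,0.3],[-0.255,-0.113,0,0,0,0,0.3],[-0.3,-0.132,0,0,0,0,0.3],[-0.345,-0.152,0,0,0,0,0.3]]'
python3 -c "
from h import *
print(bot.get_obs()['q'].round(1))
to([.468,.14,.15],-66)
"
```

```text
time: 8.2
ee_pos: [0.3998, -0.019, 0.2437]
tcp_rot: [179.9, 0.0, -66.2]
wrist_force: [1.6, 0.3, -1.8]
opening: 0.0433
[ -2.7 -14.9  -7.   98.   -0.  153.5]
from [ 0.3998 -0.019   0.2437] [ 1.7992e+02  4.0000e-02 -6.6230e+01] shift [-0.118  -0.1267  0.0936] turn [ 0.0013  0.0006 -0.004 ]
```

```bash
python3 -m creep '[[-0.03,-0.03,0,0,0,0,0.3],[-0.06,-0.06,0,0,0,0,0.3],[-0.09,-0.09,0,0,0,0,0.3],[-0.118,-0.127,0.03,0,0,0,0.3],[-0.118,-0.127,0.06,0,0,0,0.3],[-0.118,-0.127,0.094,0,0,0,0.3],[-0.118,-0.127,0.094,0,0,0,0.3],[-0.118,-0.127,0.094,0,0,0,0.3]]'
python3 -c "
from h import *
print(bot.get_obs()['q'].round(1))
to([.468,.14,.0526],-66)
i=optics.camera('side');crop('side',i,200,400,170,395,2.6,'pics/s7.png')
i=optics.camera('top');cv2.imwrite('pics/t7.png',i[:,:,::-1])"
```

```text
time: 9.0
ee_pos: [0.4679, 0.1385, 0.1507]
tcp_rot: [179.9, 0.0, -66.1]
wrist_force: [-0.3, -0.5, -0.6]
opening: 0.0434
[ 16.5  -4.3  -8.1  86.3  -0.  172.6]
from [0.4679 0.1385 0.1507] [ 1.7988e+02  1.0000e-02 -6.6140e+01] shift [-0.0013 -0.0009  0.0981] turn [ 0.0021  0.0003 -0.0024]
```

View pics/s7.png

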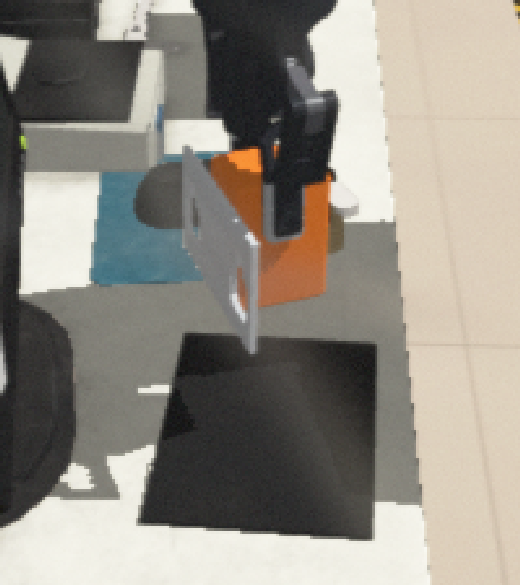

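View pics/t7.png

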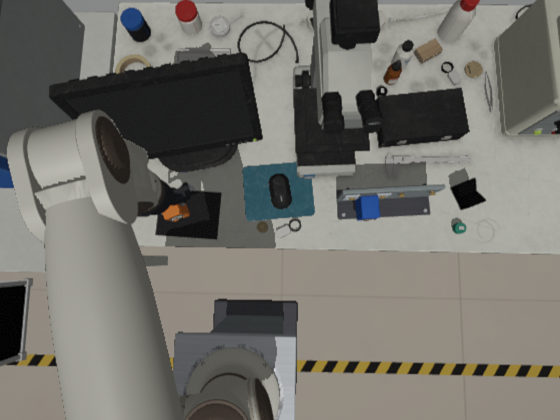

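The meter is held upright over the mat, clear of the monitor and stand. Lowering in stages.

```bash
python3 -m creep '[[-0.001,-0.001,0.03,0,0,0,0.3],[-0.001,-0.001,0.06,0,0,0,0.3],[-0.001,-0.001,0.08,0,0,0,0.3],[-0.001,-0.001,0.092,0,0,0,0.3],[-0.001,-0.001,0.092,0,0,0,0.3],[-0.001,-0.001,0.092,0,0,0,0.3]]'
python3 -c "
from h import *
i=optics.camera('side');crop('side',i,200,400,170,395,2.6,'pics/s8.png')
i=optics.camera('top');crop('top',i,80,260,150,260,4.4,'pics/t8.png')"
```

```text
time: 9.7
ee_pos: [0.4695, 0.1402, 0.0609]
tcp_rot: [-179.9, -0.0, -66.1]
wrist_force: [-0.2, -0.2, -0.8]
opening: 0.0433
```

View pics/s8.png

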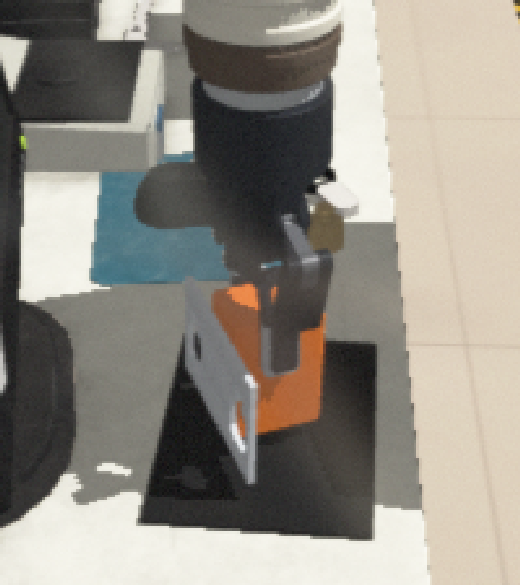

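View pics/t8.png

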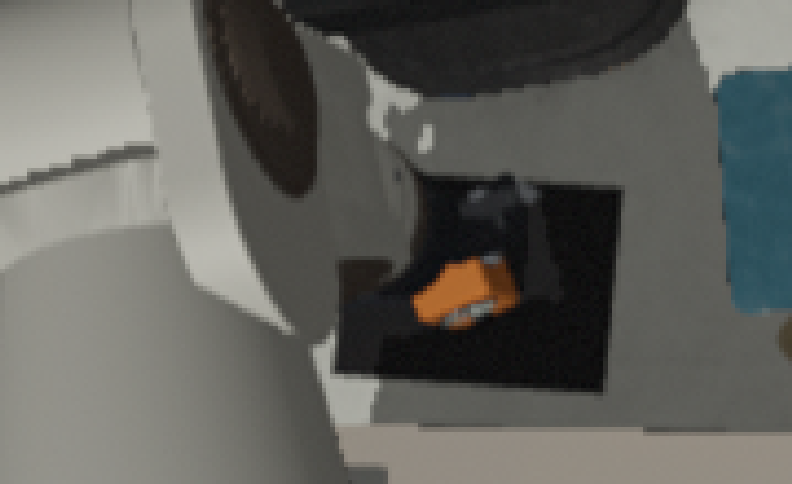

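```bash
python3 -c "
from h import *
print(proj('side',(.4741,.2036,.016)),(296.2,355.4), ray('side',(296.2,355.4),.016))"
python3 -m creep '[[0,0,0.003,0,0,0,0.3],[0,0,0.006,0,0,0,0.3],[0,0,0.009,0,0,0,0.3],[0,0,0.009,0,0,0,0.3]]'
python3 -m creep '[[0,0,0.001,0,0,0,0.3],[0,0,0.002,0,0,0,0.3],[0,0,0.002,0,0,0,0.3]]'
```

```text
[295.85590581 354.76469046] (296.2, 355.4) [0.47353113 0.20485149 0.016     ]
time: 10.2
ee_pos: [0.4689, 0.1401, 0.0505]
tcp_rot: [-180.0, -0.0, -66.1]
wrist_force: [0.0, 0.2, 0.2]
opening: 0.0435
time: 10.5
ee_pos: [0.4698, 0.1405, 0.05]
tcp_rot: [-179.8, -0.0, -66.1]
wrist_force: [-0.7, 0.8, 10.8]
opening: 0.0434
```

The plate corner projects within 1 px of where kinematics puts it, and contact came at the expected height. Releasing slowly.

```bash
python3 -m creep '[[0,0,-0.001,0,0,0,0.45],[0,0,-0.001,0,0,0,0.52],[0,0,-0.001,0,0,0,0.58],[0,0,-0.001,0,0,0,0.7],[0,0,-0.001,0,0,0,0.9],[0,0,-0.001,0,0,0,1],[0,0,-0.001,0,0,0,1]]'
python3 -c "
from h import *
i=optics.camera('side');crop('side',i,200,400,170,395,2.6,'pics/s9.png')
i=optics.camera('top');crop('top',i,80,260,150,260,4.4,'pics/t9.png')"
```

```text
time: 11.2
ee_pos: [0.4687, 0.1401, 0.0492]
tcp_rot: [180.0, 0.0, -66.1]
wrist_force: [0.3, -0.3, -0.6]
opening: 0.0851
```

View pics/s9.png

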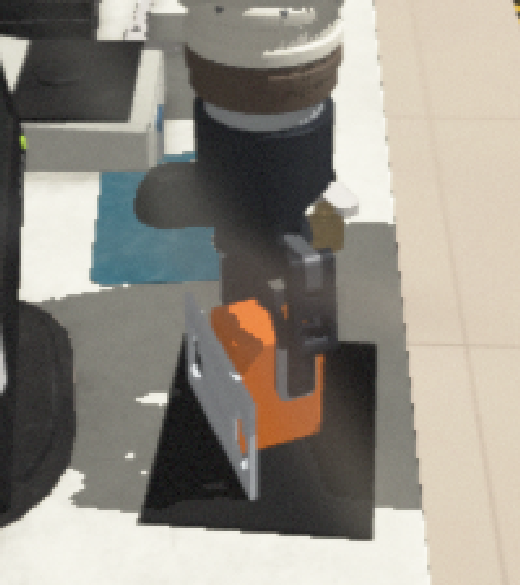

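View pics/t9.png

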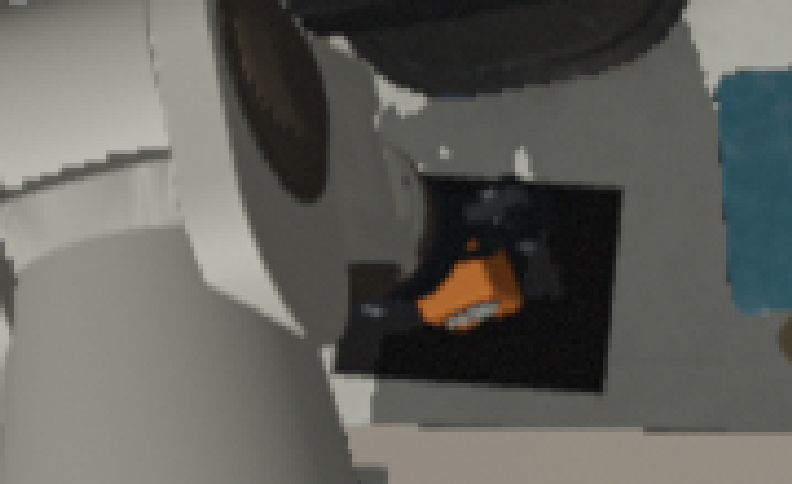

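It stands upright with the fingers open. I'll lift straight up, then clear the view.

```bash
python3 -m creep '[[0,0,-0.015,0,0,0,1],[0,0,-0.04,0,0,0,1],[0,0,-0.08,0,0,0,1],[0,0,-0.12,0,0,0,1],[0,0,-0.16,0,0,0,1],[0,0,-0.19,0,0,0,1],[0,0,-0.19,0,0,0,1],[0,0,-0.19,0,0,0,1]]'
python3 -c "
from h import *
to([.40,-.12,.26],-66)"
python3 -m creep '[[0.04,0.02,0,0,0,0,1],[0.08,0.05,0,0,0,0,1],[0.12,0.09,0,0,0,0,1],[0.16,0.13,0,0,0,0,1],[0.2,0.16,0,0,0,0,1],[0.2,0.16,0,0,0,0,1],[0.2,0.16,0,0,0,0,1]]'
python3 -c "
from h import *
i=optics.camera('side');cv2.imwrite('pics/s10.png',i[:,:,::-1]);crop('side',i,230,370,180,390,2.8,'pics/s10c.png')
i=optics.camera('top');crop('top',i,130,450,150,260,2.5,'pics/t10.png');crop('top',i,140,240,170,250,7,'pics/t10c.png')"
```

```text
time: 12.1
ee_pos: [0.469, 0.1402, 0.2405]
tcp_rot: [-179.9, -0.0, -66.1]
wrist_force: [0.1, -0.6, 0.2]
opening: 0.0857
from [0.469  0.1402 0.2405] [-1.7989e+02 -1.0000e-02 -6.6060e+01] shift [ 0.2098  0.1686 -0.0197] turn [-0.002  -0.0002 -0.0011]
time: 12.8
ee_pos: [0.4025, -0.1092, 0.2385]
tcp_rot: [179.9, 0.0, -66.3]
wrist_force: [-0.2, -0.2, 0.1]
opening: 0.0857
```

View pics/s10.png

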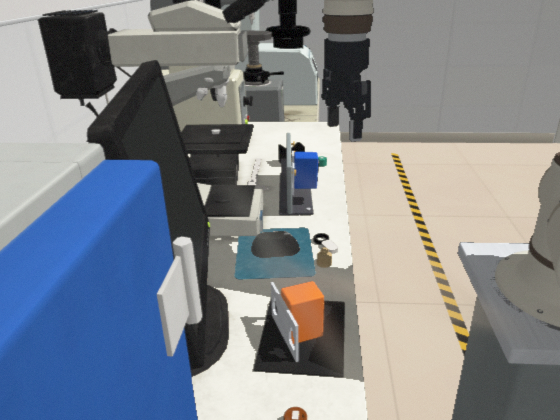

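View pics/t10c.png

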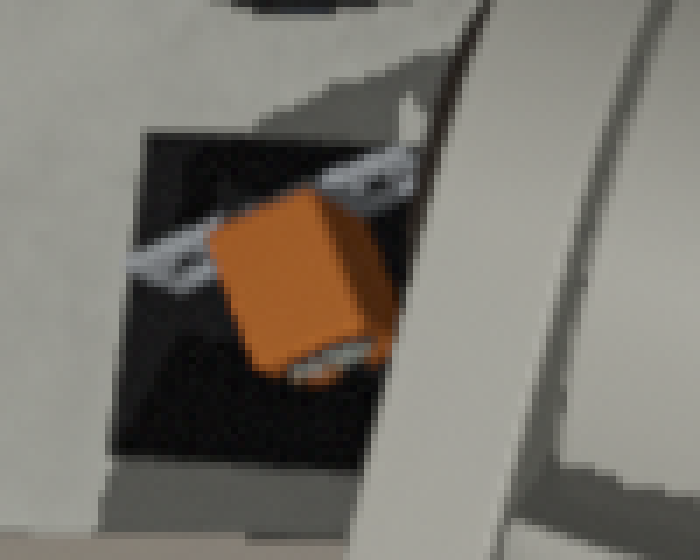

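View pics/t10.png

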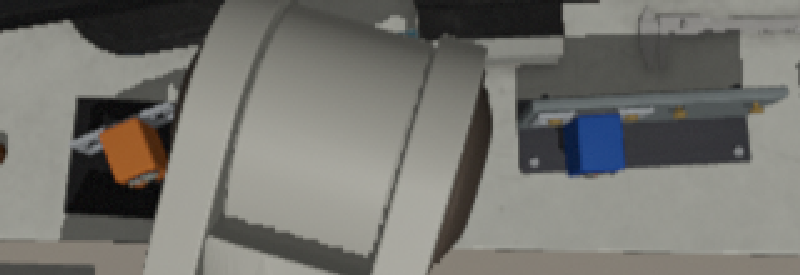

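View pics/s10c.png

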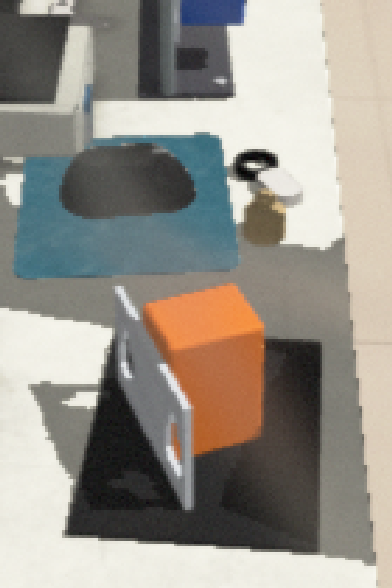

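The meter stands upright on the mat and blue hangs unchanged. One final position check, from the top-face corners (210,238),(317,190),(368,338),(258,375) in the 7x crop.

```bash
python3 -c "
from h import *
f=lambda c,s,x,y:(x+c[0]/s-.5,y+c[1]/s-.5)
P=np.array([ray('top',f(c,7,140,170),.084) for c in((210,238),(317,190),(368,338),(258,375))]);print(P.round(4).tolist(),P.mean(0),[np.linalg.norm(P[i]-P[i-1]).round(4) for i in range(4)])
a=np.radians(22);print('origin',P.mean(0)[:2]+.002*np.array([np.cos(a),np.sin(a)]))
Q=np.array([ray('side',f(c,2.8,230,180),.084) for c in((145,305),(237,284),(265,328),(172,352))]);print(Q.round(4).tolist(),Q.mean(0))
print(bot.get_obs()['time'])"
```

```text
[[0.4831, 0.1682, 0.084], [0.5014, 0.1303, 0.084], [0.4477, 0.1088, 0.084], [0.4337, 0.1478, 0.084]] [0.46648759 0.13878817 0.084     ] [np.float64(0.0535), np.float64(0.0421), np.float64(0.0578), np.float64(0.0415)]
origin [0.46834196 0.13953739]
[[0.4994, 0.1356, 0.084], [0.4497, 0.114, 0.084], [0.4341, 0.1531, 0.084], [0.4821, 0.1753, 0.084]] [0.46633725 0.14449181 0.084     ]
12.9
```

Origin is at (0.468, 0.140), matching the mat middle at (0.468, 0.140). Handing in.

```bash
python3 -c "
from workcell import bot
print(bot.job_done())"
```

```text
the job is handed in; nothing more can be done
None
```

I slid the orange meter up about 22 mm, drew it straight off the studs, and stood it upright in the middle of the dark mat. I then backed the gripper away and handed the job in at about 13 s.

- **Position:** the top camera puts the meter's origin at (0.468, 0.140), the same as the measured mat middle. The side camera gives a y value about 5 mm larger, the same size of gap between the two views as at the start.
- **Orientation:** the meter is turned about 20° to the mat because the last joint's range stopped me keeping it square. By calculation from the given sizes it fits on the mat even when turned.
- **Blue meter:** it looks unchanged in the last top and side pictures.
- **Forces:** the largest wrist force I read was about 11 N. It occurred once while closing the grip off-centre, which I corrected before lifting, and again as the meter met the mat.

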